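# Take the rotor out of the microcentrifuge and hold it level

## Task

The spin is over and the centrifuge lid has popped part way up: swing it fully open, then take the rotor by its hub, draw it straight up off the drive shaft, and carry it off to one side of the open bowl so that I can wipe the bowl out. There are pellets in the tubes, so keep the rotor level the whole way, and leave the other things on the bench alone. Finish while still holding the rotor in the gripper, level and still, beside the bowl and not over it, with its underside higher than the top of the machine, the lid left open.

Things in the scene. Friction and masses are not known exactly. Their poses are not given: they have to be found in the camera images.
- centrifuge: White microcentrifuge, fixed on the bench, 250 (its x) x 225 (y) x 120 mm high; control panel at its front (-x), hinge at its back (+x). Origin: centre of underside, z up. Round bowl in its top, 144 mm wide, 78 deep, axis at x = 10, y = 0. On the bowl floor a 30 mm wide coupling, 5 mm high, carries the rotor; an 8 mm thick drive shaft stands 28 mm above the coupling, up inside the rotor.
- bowl_mouth (a point): Centre of the mouth of the bowl, level with the top of the housing, 120 mm above the bench. Axes as the centrifuge's.
- lid (a joint): Lid angle, rad: 0 closed, starts part open at 0.65-1.0, 1.57 upright, stop 1.7; beyond 1.4 is fully open. White panel 195 mm wide, 16 thick, with a grey tongue 90 wide, 9 thick on its front edge ending 215 mm from the hinge axis; underside 3 mm (tongue 5) above that axis when closed. 0.3 kg, stiff hinge, stays where left. Fingertips under the tongue from the front raise it with about 4 N.
- lid_hinge (a point): Middle of the lid's hinge axis, at the back of the housing's top: x = +105, y = 0, z = 120 mm in the centrifuge's frame. The axis runs along the centrifuge's y.
- lid_grip (a point): Middle of the front end of the tongue on the lid, mid-thickness; moves with the lid.
- rotor: Aluminium angle rotor with capped tubes fixed in it: a dished cone, radius 32 mm at foot, 56 at rim; rim and caps reach 30 mm, the round fluted hub (28 mm diameter, on the axis) 70 mm above the underside. Origin: centre of underside, z up the axis. About 0.38 kg. Loose, sits on the coupling, underside 47 mm above the bench, the shaft in its 11 mm bore; 16 mm free to the bowl wall.
- rotor_grip (a point): Point on the rotor's axis at the height to grip the hub, 55 mm above the underside. Fingertips may reach to 36 mm above the underside.
- tube_rack: Blue microtube rack, 70 by 120 by 36 mm, loose, origin under its centre. To be left alone.
- reagent_bottle: Reagent bottle with blue cap, 70 mm in diameter, 140 mm high, loose, origin under its centre. To be left alone.
- vortex_mixer: Blue vortex mixer, 150 by 100 mm, 83 mm high, loose, origin under its centre. To be left alone.

How it is judged:
On the way, in this order (a step that is already met when the one before it is completed fails the run):
1. the lid is swung fully open (value of joint lid above 1.4 rad), for 0.2 s.
2. the rotor is drawn off the shaft and up out of the bowl, level (height (world z) of rotor above 0.124 m and angle between rotor's own z axis and vertical below 0.15 rad), for 0.2 s.
At the end, for the whole second after the job is handed in: The rotor is in the gripper's fingers and carried by nothing else: its underside more than 130 mm above the bench (10 mm above the machine's top), its axis at least 125 mm horizontally from the bowl's axis, within 0.12 rad of level, at rest; the lid still open beyond 1.35 rad (height (world z) of rotor above 0.13 m and horizontal distance between rotor and bowl_mouth above 0.125 m and angle between rotor's own z axis and vertical below 0.12 rad and linear speed of rotor below 0.03 m/s and angular speed of rotor below 0.2 rad/s and contact force between the fingers and rotor above 1.5 N and value of joint lid above 1.35 rad and contact force between rotor and centrifuge below 0.3 N and contact force between rotor and tube_rack below 0.3 N and contact force between rotor and reagent_bottle below 0.3 N and contact force between rotor and vortex_mixer below 0.3 N); the arm keeps its last pose, push and grip.
It fails at once if the rotor is tipped more than 0.3 rad (angle between rotor's own z axis and vertical above 0.3 rad).
It fails at once if the tube rack is shifted by more than 20 mm or tipped over (distance of tube_rack from where it was at the start of the episode above 0.02 m or angle between tube_rack's own z axis and vertical above 0.4 rad).
It fails at once if the reagent bottle is shifted by more than 20 mm or tipped over (distance of reagent_bottle from where it was at the start of the episode above 0.02 m or angle between reagent_bottle's own z axis and vertical above 0.4 rad).
It fails at once if the vortex mixer is shifted by more than 20 mm or tipped over (distance of vortex_mixer from where it was at the start of the episode above 0.02 m or angle between vortex_mixer's own z axis and vertical above 0.4 rad).
It also fails if it takes over 54 s, if anything falls off the work surface, if the arm or the gripper's body presses on something with over 40 N, if the wrist force passes 120 N, or if a joint passes its speed limit or range.

## Robot

A 7-joint arm with a two-finger parallel gripper is mounted at the origin on the work surface. World frame = base frame: x ahead of the robot, y to its left, z up, the work surface at z = 0. Lengths are in m, angles in rad, forces in N, time in s.
With the tool pointing down it reaches from about 0.4 to 0.925 m from the base axis. Payload 4.1 kg.
Tool frame: the origin (TCP) lies at the very end of the fingers, on their centre line; the grasp point (between the pads) lies 19 mm behind it; z points along the fingers, y is the line along which they close (so a half turn about z gives the same grasp; the last joint's range is limited). The gripper opens to 85 mm and grips with 20 to 120 N. Pads are 22 mm wide; open, the fingers measure 114 mm over their backs; the gripper's body (76 mm by 85 mm) begins 54 mm behind the grasp point. The pads swing forward as they close: fully open they stand 13 mm farther back than shut.
Start: joints at [1.16, 0.398, 0.045, 1.537, -0.019, 1.207, -0.051], TCP at [0.199, -0.619, 0.231] pointing down, gripper open.
Joint ranges: [-2.82, 2.82], [-0.49, 2.23], [-1.37, 1.46], [0, 2.46], [-1.36, 4.5], [0.23, 2], [-2.94, 2.94]. Speed limits (rad/s): [2.57, 2.57, 3.14, 3.14, 3.14, 3.14, 3.14].

## Interface

Orientations are given as a unit quaternion [x, y, z, w].
In Python, from workcell import r gives the robot as it stands.
- The arm moves only by the shell command python3 -m handwheel 'ROWS' [FORCE]. ROWS is JSON, a list of rows, each an object of numbers: "claw": the closure, from 0 (fully open) to 1 (shut); "dx", "dy", "dz": the shift along the tool's x, y, z in mm; "ax", "ay", "az": the turn, a rotation vector about the tool's x, y, z in rad. A call has 1 to 5 rows; each row is the pose to reach, as a shift and turn from the pose commanded when the call began, along the tool's axes at that moment; what a row does not reach only later rows make up. A row lasts 1/10 s, in which the tool goes at most 50 mm and 8.59 degrees, less where a joint would pass 70% of its speed; a pose out of reach is approached as far as the arm can. A call with a gripper value outside its range is refused whole. The fingers move at their own pace and stop on an object; FORCE is the grip in N (left out, the last holds). Time passes only in rows, so rows that repeat a pose let the fingers close. It gives the time, the measured TCP pose, the force, the opening and the grip force at its end, in the units of the state.
- r.get_obs(): the state, without advancing time (a new reading comes with each control period).
- r.capture(name): name is "side" or "top"; returns the picture (480x640x3 uint8, blue, green, red); there is no depth.
- r.camera_model(name): a dict with "mtx" (3x3 intrinsics, pixels), "eye" and "attitude" of the camera in the world. Camera axes: x right, y up, looking along -z (the intrinsics and any distortion apply to the point x, -y, -z); pixel columns grow to the right and rows downward; lengths in m; the calibration is good to about 2 mm. A picture is of the moment at which its call begins. camera_model takes no time and is no camera call.
- r.finish_job(): hands the job in; it is judged then, once.
Trained networks look in the newest picture that a camera, given by its name, has taken for a name from the list of things; names that differ only in an ending like _2 or _b are one class to them, and where a whole thing is asked for, a point or a joint stands for the part that bears it (a point fixed in the world has none). Each returns a list of dicts, best first, with "score" (0 to 1); they miss things now and then, are a little off and sometimes report something else, mostly with a low value. They report only what shows in the picture. A call takes as long as a camera call.
- r.look_for(camera, target): "rect" ([left, top, width, height] in pixels, round what is visible of it).
- r.outline_of(camera, target): "mask" (480x640 bool, what is visible of it) and "rect" ([left, top, width, height] in pixels, round what is visible of it).
The state is a dict: "t": time; "joint_positions": joint angles; "qvel": joint speeds; "tau": joint torques, N m; "tcp_pos": TCP position; "ee_rot": TCP orientation; "wrist_force": force on the tool from outside, world axes, zero at the start; "moment": the same for the moment, N m; "width": finger opening in m; "gripper_force": force on a finger pad.
Only numpy, scipy, OpenCV 4.12 (cv2) and the standard library are available. Lean on these libraries where they do the work, as an engineer would, in place of code of your own. Each camera call takes 0.05 s, during which the arm holds its last target. There are 200 camera calls.

## Working session

There is one attempt and no reset: what is moved stays moved. The work goes in short steps, Python scripts to look and compute and a shell command to move; the robot and the scene stay as the last step left them, time stands still between calls to the robot, and variables do not carry over. Pictures are saved under pics/ and viewed, at most 11 in all, crops included, and the job is handed in when it is done.

```bash
mkdir -p pics; ls; python3 - <<'E'
from workcell import r
import cv2,numpy as np
o=r.get_obs();print({k:np.round(v,3).tolist() for k,v in o.items()})
for n in("side","top"):
    im=r.capture(n);cv2.imwrite(f"pics/{n}0.png",im)
    m=r.camera_model(n);print(n,m)
    for t in("centrifuge","lid","rotor","tube_rack","reagent_bottle","vortex_mixer","lid_grip"):
        print(n,t,[(np.round(d["rect"]).tolist(),round(d["score"],2)) for d in r.look_for(n,t)[:2]])
E
```

```text
pics
{'t': 0.0, 'joint_positions': [1.16, 0.399, 0.045, 1.538, -0.019, 1.207, -0.051], 'qvel': [0.001, 0.0, -0.001, -0.001, 0.001, 0.001, -0.001], 'tau': [-0.001, -47.514, 1.364, -25.423, 0.012, 0.009, 0.0], 'tcp_pos': [0.199, -0.618, 0.23], 'ee_rot': [0.988, 0.155, -0.0, -0.001], 'wrist_force': [0.194, -0.301, -0.374], 'moment': [-0.034, 0.017, 0.051], 'gripper_force': 0.0, 'width': 0.085}
side {'mtx': array([[551.35799491,   0.        , 315.02475137],
       [  0.        , 551.35799491, 239.09922448],
       [  0.        ,   0.        ,   1.        ]]), 'eye': array([-0.05785165,  0.73170472,  0.95631914]), 'attitude': array([-0.14928694,  0.38871002,  0.85655597, -0.30484389])}
side centrifuge [([234.0, 190.0, 148.0, 150.0], 0.76), ([372.0, 153.0, 51.0, 46.0], 0.69)]
side lid [([243.0, 189.0, 102.0, 71.0], 0.94)]
side rotor [([287.0, 252.0, 44.0, 25.0], 0.86)]
side tube_rack [([156.0, 370.0, 69.0, 61.0], 0.68)]
side reagent_bottle [([454.0, 174.0, 29.0, 54.0], 0.64), ([282.0, 250.0, 50.0, 25.0], 0.37)]
side vortex_mixer [([369.0, 151.0, 53.0, 46.0], 0.71)]
side lid_grip [([283.0, 250.0, 47.0, 26.0], 0.65), ([245.0, 187.0, 100.0, 74.0], 0.63)]
top {'mtx': array([[523.5986522 ,   0.        , 326.2749347 ],
       [  0.        , 523.5986522 , 247.58129722],
       [  0.        ,   0.        ,   1.        ]]), 'eye': array([ 0.4814159 , -0.00432192,  1.28446595]), 'attitude': array([-0.02995784,  0.02407605,  0.71409296, -0.69899508])}
top centrifuge [([251.0, 192.0, 122.0, 130.0], 0.86)]
top lid [([256.0, 195.0, 104.0, 86.0], 0.93)]
top rotor []
top tube_rack [([127.0, 249.0, 52.0, 39.0], 0.63)]
top reagent_bottle [([496.0, 306.0, 42.0, 34.0], 0.88)]
top vortex_mixer [([488.0, 177.0, 64.0, 72.0], 0.87)]
top lid_grip [([260.0, 200.0, 101.0, 86.0], 0.85)]
```

View pics/side0.png

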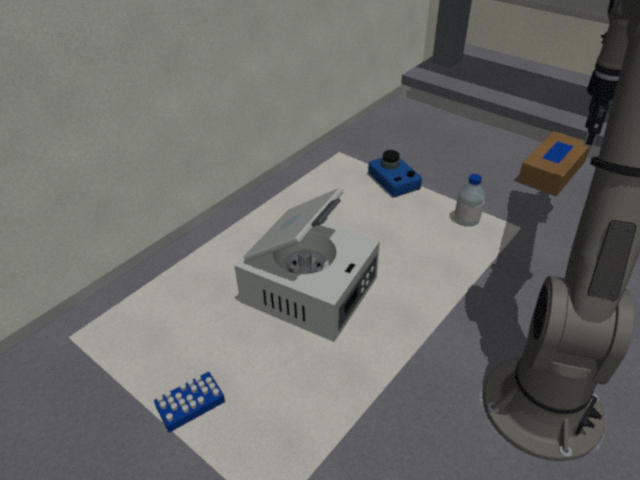

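View pics/top0.png

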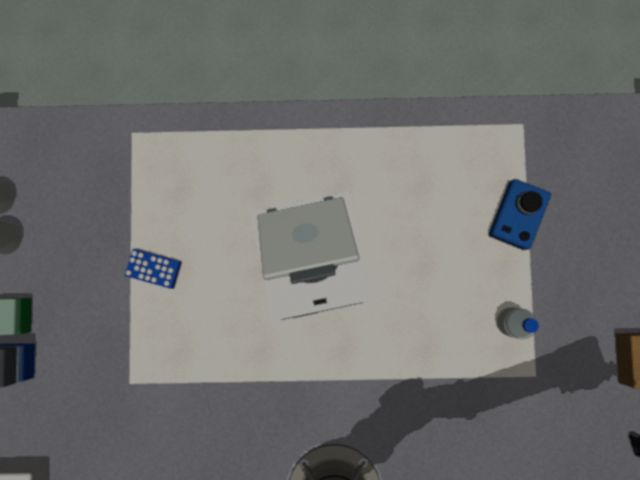

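The side view shows the centrifuge at about (310,260), its front facing the robot and the lid part open, with the rotor hub near (307,262). The rack is far left, the mixer and bottle far right. In the top view the tongue is at about (315,273). I'll fit the machine's pose and the lid angle to the network masks in both views.

```bash
cat > h.py <<'E'
import numpy as np,cv2
from scipy.spatial.transform import Rotation as R
def proj(m,P):
    p=R.from_quat(m["attitude"]).inv().apply(np.atleast_2d(P)-m["eye"])*[1,-1,-1]
    q=p@m["mtx"].T; return q[:,:2]/q[:,2:]
def box(a,b): return np.array([[x,y,z] for x in(a[0],b[0]) for y in(a[1],b[1]) for z in(a[2],b[2])])/1e3
def hull(m,P,S=4):
    im=np.zeros((480*S,640*S),np.uint8)
    cv2.fillConvexPoly(im,cv2.convexHull(np.round((proj(m,P)+.5)*S).astype(np.int32)),1); return im
def world(p,P): return R.from_euler('z',p[2]).apply(P)+[p[0],p[1],0]
def lidpt(p,P):  # P metres, (-x forward from hinge, y, z above axis) closed
    return world(p,R.from_euler('y',p[3]).apply(P)+[.105,0,.12])
def models(m,p):
    lid=hull(m,lidpt(p,box((-p[4]*1e3,-97.5,3),(0,97.5,19))))|hull(m,lidpt(p,box((-215,-45,5),(-150,45,14))))
    return lid, lid|hull(m,world(p,box((-125,-112.5,0),(125,112.5,120))))
E
python3 - <<'E'
from workcell import r
from h import *
from scipy.optimize import minimize
T={}
for n in("side","top"):
    m=r.camera_model(n);r.capture(n)
    L=r.outline_of(n,"lid")[0];C=r.outline_of(n,"centrifuge")[0]
    print(n,L["score"],L["rect"],C["score"],C["rect"],L["mask"].sum(),C["mask"].sum())
    up=lambda k:cv2.resize(k.astype(np.uint8),None,fx=4,fy=4,interpolation=cv2.INTER_NEAREST)
    l=up(L["mask"]);T[n]=(m,l,l|up(C["mask"]))
    np.savez(f"{n}.npz",l=L["mask"],c=C["mask"])
def cost(p,v=False):
    c=[]
    for m,l,a in T.values():
        M=models(m,p)
        for t,k in((l,M[0]),(a,M[1])): c.append(1-(t&k).sum()/(t|k).sum())
    if v:print(np.round(c,3))
    return sum(c)
best=None
for yaw in(.0,.2,-.2):
  for lid in(.7,.9):
    x0=np.array([.5,.02,yaw,lid,.19])
    s=minimize(cost,x0,method="Nelder-Mead",options=dict(initial_simplex=np.vstack([x0]+[x0+d for d in np.diag([.03,.03,.1,.1,.01])]),xatol=1e-4,fatol=1e-4,maxiter=300))
    if best is None or s.fun<best.fun:best=s
p=best.x;print(np.round(p,4),best.fun);cost(p,True);np.save("p.npy",p)
out=[]
for n,c in(("side",(200,150,200,200)),("top",(220,170,200,200))):
    im=cv2.resize(cv2.imread(f"pics/{n}0.png"),None,fx=4,fy=4,interpolation=cv2.INTER_CUBIC);M=models(T[n][0],p)
    for k,col in((M[0],(0,0,255)),(M[1],(0,255,0))):
        cs,_=cv2.findContours(k,0,2);cv2.drawContours(im,cs,-1,col,1)
    for q in proj(T[n][0],world(p,np.array([[.01,0,.12],[.01,0,.117],[.01,0,.102]]))): cv2.circle(im,tuple(int((v+.5)*4) for v in q),3,(255,0,255),-1)
    x,y,w,h=[4*v for v in c];out.append(cv2.resize(im[y:y+h,x:x+w],(400,400),interpolation=cv2.INTER_AREA) if 0 else im[y+100:y+700,x+100:x+500])
cv2.imwrite("pics/fit.png",np.hstack(out))
E
```

```text
side 0.66 [244.8, 186.8, 100.0, 74.1] 0.7 [235.4, 189.8, 144.7, 150.7] 2476 12320
top 0.96 [256.3, 195.9, 103.9, 88.1] 0.9 [251.3, 189.7, 121.6, 131.0] 6547 11341
[0.553  0.0405 0.177  0.6917 0.1879] 0.24008826208941703
[0.076 0.094 0.045 0.025]
```

View pics/fit.png

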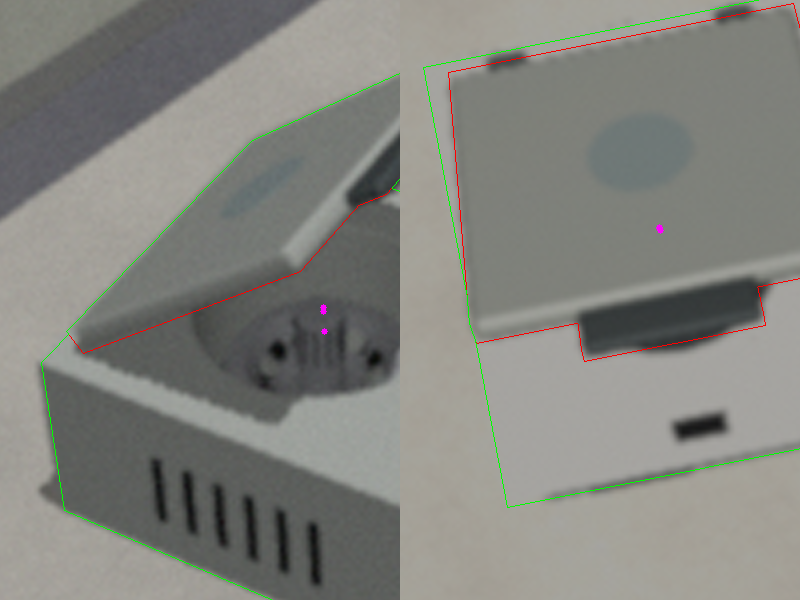

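The fit lies on the image edges to within about 1 px: machine at (0.553, 0.041), yaw 0.177, lid about 0.69. In the crop the hub, about (325,340), sits under the predicted axis. Next I'll work out the lid-pushing path with a vertical, closed gripper.

```bash
cat > w.py <<'E'
from workcell import r
from h import *
p=np.load("p.npy");o=r.get_obs();T=R.from_quat(o["ee_rot"])
print("t",o["t"],"tcp",np.round(o["tcp_pos"],4),"yaw",round(float(np.arctan2(*T.as_matrix()[[1,0],0])),3),"tilt",round(float(np.arccos(-T.as_matrix()[2,2])),3),"F",np.round(o["wrist_force"],1),"w",round(o["width"],4),round(o["gripper_force"],1))
def local(t): return np.round(1e3*T.inv().apply(np.asarray(t)-o["tcp_pos"]),1)
def push(th,back=.0):
    q=p.copy();q[3]=th
    return lidpt(q,np.array([-.215,0,.005]))+world([0,0,p[2]],np.array([-.011-back,0,-.025]))
E
python3 - <<'E'
from w import *
print("axis",world(p,np.array([.01,0,0])),"turn",T.as_matrix()[:2,0])
for th,b in((p[3],.03),(p[3],0),(.9,0),(1.1,0),(1.3,0),(1.5,0),(1.62,0)):
    print(th,b,np.round(push(th,b),4),local(push(th,b)))
E
```

```text
t 1.1 tcp [ 0.1994 -0.6187  0.2314] yaw 0.312 tilt 0.0 F [ 0.6  0.5 -1.2] w 0.0855 0.0
axis [0.56284422 0.042282   0.        ] turn [0.95176435 0.30682995]
0.6917292928409642 0.03 [0.4561 0.0232 0.236 ] [ 441.3 -532.2   -4.7]
0.6917292928409642 0 [0.4857 0.0285 0.236 ] [ 471.  -528.1   -4.7]
0.9 0 [0.5178 0.0342 0.2665] [ 503.4 -523.7  -35.2]
1.1 0 [0.5539 0.0407 0.2889] [ 539.7 -518.8  -57.6]
1.3 0 [0.5937 0.0478 0.3035] [ 579.7 -513.4  -72.2]
1.5 0 [0.6355 0.0553 0.3098] [ 621.8 -507.7  -78.5]
1.62 0 [0.6609 0.0598 0.3095] [ 647.4 -504.2  -78.2]
```

```bash
python3 -m handwheel '[{"dx":30,"dy":-36,"claw":1},{"dx":60,"dy":-72,"claw":1},{"dx":90,"dy":-108,"claw":1},{"dx":120,"dy":-144,"claw":1},{"dx":150,"dy":-180,"claw":1}]' 40
python3 -m handwheel '[{"dx":30,"dy":-36,"claw":1},{"dx":60,"dy":-72,"claw":1},{"dx":90,"dy":-108,"claw":1},{"dx":120,"dy":-144,"claw":1},{"dx":150,"dy":-180,"claw":1}]'
python3 -m handwheel '[{"dx":30,"dy":-36,"claw":1},{"dx":60,"dy":-72,"claw":1},{"dx":90,"dy":-110,"claw":1},{"dx":110,"dy":-140,"claw":1},{"dx":125,"dy":-165,"az":0.135,"claw":1}]'
python3 - <<'E'
from w import *
for th,b in((p[3],.03),(p[3],0),(.9,0),(1.1,0),(1.3,0),(1.5,0),(1.62,0)): print(round(th,2),b,local(push(th,b)))
import cv2
cv2.imwrite("pics/side1.png",cv2.resize(r.capture("side")[120:360,190:430],(600,600),interpolation=cv2.INTER_CUBIC))
E
```

```text
t 1.1 tcp [ 0.1994 -0.6187  0.2314] yaw 0.312 tilt 0.0 F [ 0.6  0.5 -1.2] w 0.0855 0.0
0.69 0.03 [ 441.3 -532.2   -4.7]
0.69 0 [ 471.  -528.1   -4.7]
0.9 0 [ 503.4 -523.7  -35.2]
1.1 0 [ 539.7 -518.8  -57.6]
1.3 0 [ 579.7 -513.4  -72.2]
1.5 0 [ 621.8 -507.7  -78.5]
1.62 0 [ 647.4 -504.2  -78.2]$[0]: bad value
$[0]: bad value
$[0]: bad value
```

View pics/side1.png

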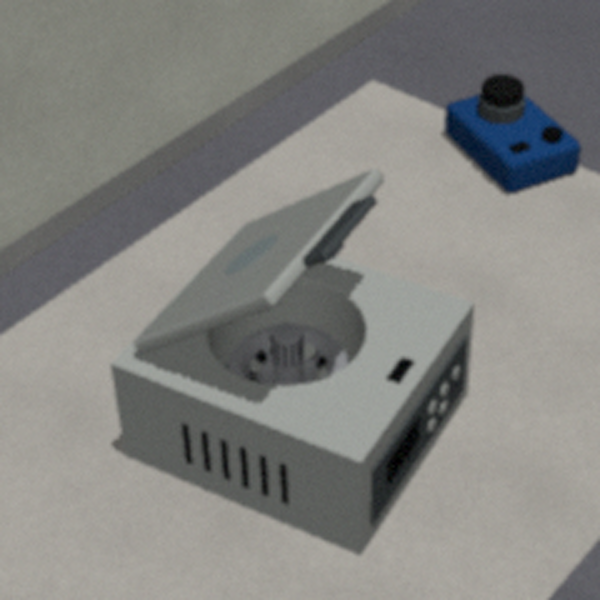

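The moves were refused and nothing moved; the picture shows an unchanged scene with the hub at about (290,350). Perhaps each row needs all seven fields.

```bash
python3 -m handwheel '[{"claw":1,"dx":30,"dy":-36,"dz":0,"ax":0,"ay":0,"az":0},{"claw":1,"dx":60,"dy":-72,"dz":0,"ax":0,"ay":0,"az":0},{"claw":1,"dx":90,"dy":-108,"dz":0,"ax":0,"ay":0,"az":0},{"claw":1,"dx":120,"dy":-144,"dz":0,"ax":0,"ay":0,"az":0},{"claw":1,"dx":150,"dy":-180,"dz":0,"ax":0,"ay":0,"az":0}]' 40
```

```text
t: 1.65
tcp_pos: [0.2875, -0.3996, 0.2315]
ee_rot: [0.988, 0.155, 0.0, 0.0]
wrist_force: [1.3, 0.3, -0.1]
width: 0.0123
gripper_force: 0.0
```

```bash
python3 -m handwheel '[{"claw":1,"dx":30,"dy":-36,"dz":0,"ax":0,"ay":0,"az":0},{"claw":1,"dx":60,"dy":-72,"dz":0,"ax":0,"ay":0,"az":0},{"claw":1,"dx":90,"dy":-108,"dz":0,"ax":0,"ay":0,"az":0},{"claw":1,"dx":120,"dy":-144,"dz":0,"ax":0,"ay":0,"az":0},{"claw":1,"dx":150,"dy":-180,"dz":0,"ax":0,"ay":0,"az":0}]'
python3 -m handwheel '[{"claw":1,"dx":30,"dy":-36,"dz":0,"ax":0,"ay":0,"az":0},{"claw":1,"dx":60,"dy":-72,"dz":0,"ax":0,"ay":0,"az":0},{"claw":1,"dx":90,"dy":-110,"dz":0,"ax":0,"ay":0,"az":0},{"claw":1,"dx":120,"dy":-145,"dz":0,"ax":0,"ay":0,"az":0.06},{"claw":1,"dx":135,"dy":-172,"dz":0,"ax":0,"ay":0,"az":0.135}]'
python3 - <<'E'
from w import *
for th,b in((p[3],.03),(p[3],0),(.9,0),(1.1,0),(1.3,0),(1.5,0),(1.62,0)): print(round(th,2),b,local(push(th,b)))
cv2.imwrite("pics/side2.png",cv2.resize(r.capture("side")[120:300,220:400],(600,600),interpolation=cv2.INTER_CUBIC))
E
```

```text
t: 2.15
tcp_pos: [0.375, -0.1823, 0.2317]
ee_rot: [0.988, 0.155, 0.0, 0.001]
wrist_force: [1.5, -0.6, -0.3]
width: 0.0
gripper_force: 0.0
t: 2.65
tcp_pos: [0.4515, 0.0246, 0.2319]
ee_rot: [0.996, 0.088, 0.001, -0.0]
wrist_force: [0.0, -0.5, -0.2]
width: 0.0002
gripper_force: 0.0
t 2.65 tcp [0.4515 0.0246 0.2319] yaw 0.177 tilt 0.002 F [ 0.  -0.5 -0.2] w 0.0002 0.0
0.69 0.03 [ 4.3  2.2 -4.1]
0.69 0 [34.3  2.2 -4. ]
0.9 0 [ 67.    2.2 -34.5]
1.1 0 [103.8   2.2 -56.7]
1.3 0 [144.2   2.2 -71.3]
1.5 0 [186.6   2.2 -77.5]
1.62 0 [212.4   2.2 -77.1]
```

View pics/side2.png

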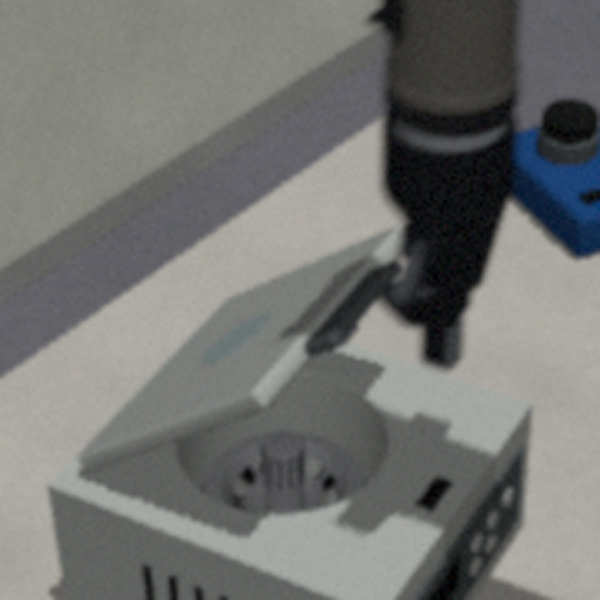

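The closed fingertips, about (442,350), hang just in front of the tongue, whose end is near (390,275). Now I'll push along the arc.

```bash
python3 -m handwheel '[{"claw":1,"dx":18,"dy":2,"dz":-4,"ax":0,"ay":0,"az":0},{"claw":1,"dx":34,"dy":2,"dz":-4,"ax":0,"ay":0,"az":0},{"claw":1,"dx":45,"dy":2,"dz":-14,"ax":0,"ay":0,"az":0},{"claw":1,"dx":56,"dy":2,"dz":-24,"ax":0,"ay":0,"az":0},{"claw":1,"dx":67,"dy":2,"dz":-34,"ax":0,"ay":0,"az":0}]'
python3 -m handwheel '[{"claw":1,"dx":9,"dy":0,"dz":-6,"ax":0,"ay":0,"az":0},{"claw":1,"dx":18,"dy":0,"dz":-12,"ax":0,"ay":0,"az":0},{"claw":1,"dx":27,"dy":0,"dz":-17,"ax":0,"ay":0,"az":0},{"claw":1,"dx":37,"dy":0,"dz":-22,"ax":0,"ay":0,"az":0},{"claw":1,"dx":37,"dy":0,"dz":-22,"ax":0,"ay":0,"az":0}]'
python3 - <<'E'
from w import *
cv2.imwrite("pics/side3.png",cv2.resize(r.capture("side")[100:300,220:420],(600,600),interpolation=cv2.INTER_CUBIC))
E
```

```text
t: 3.2
tcp_pos: [0.515, 0.0308, 0.2646]
ee_rot: [0.996, 0.088, -0.002, -0.0]
wrist_force: [-2.9, 0.2, -2.5]
width: -0.0001
gripper_force: 1.2
t: 3.7
tcp_pos: [0.5541, 0.0377, 0.2882]
ee_rot: [0.996, 0.088, 0.001, -0.0]
wrist_force: [-0.4, -0.9, -0.0]
width: -0.0001
gripper_force: 0.0
t 3.7 tcp [0.5541 0.0377 0.2882] yaw 0.177 tilt 0.002 F [-0.4 -0.9 -0. ] w -0.0001 0.0
```

View pics/side3.png

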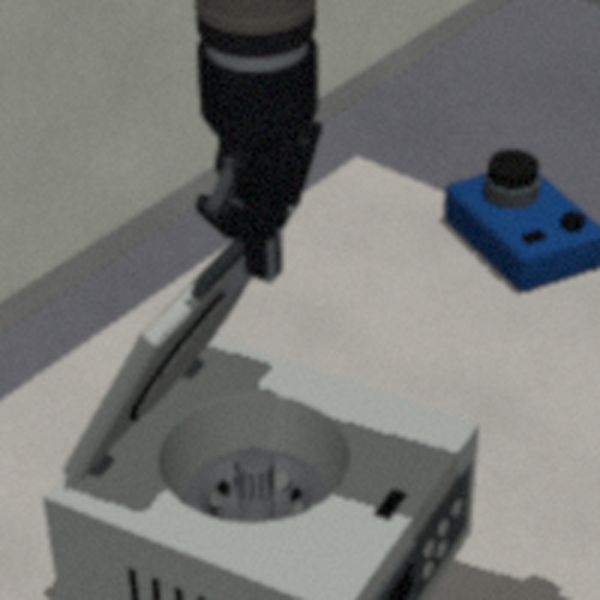

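The lid follows the fingertips, at about (262,270), and stands near 1.1 rad. I'll keep pushing.

```bash
python3 -m handwheel '[{"claw":1,"dx":10,"dy":0,"dz":-4,"ax":0,"ay":0,"az":0},{"claw":1,"dx":20,"dy":0,"dz":-8,"ax":0,"ay":0,"az":0},{"claw":1,"dx":30,"dy":0,"dz":-12,"ax":0,"ay":0,"az":0},{"claw":1,"dx":40,"dy":0,"dz":-15,"ax":0,"ay":0,"az":0},{"claw":1,"dx":50,"dy":0,"dz":-17,"ax":0,"ay":0,"az":0}]'
python3 -m handwheel '[{"claw":1,"dx":11,"dy":0,"dz":-2,"ax":0,"ay":0,"az":0},{"claw":1,"dx":22,"dy":0,"dz":-3,"ax":0,"ay":0,"az":0},{"claw":1,"dx":33,"dy":0,"dz":-4,"ax":0,"ay":0,"az":0},{"claw":1,"dx":44,"dy":0,"dz":-4,"ax":0,"ay":0,"az":0},{"claw":1,"dx":50,"dy":0,"dz":-4,"ax":0,"ay":0,"az":0}]'
python3 -m handwheel '[{"claw":1,"dx":5,"dy":0,"dz":0,"ax":0,"ay":0,"az":0},{"claw":1,"dx":10,"dy":0,"dz":0,"ax":0,"ay":0,"az":0},{"claw":1,"dx":10,"dy":0,"dz":0,"ax":0,"ay":0,"az":0},{"claw":1,"dx":-20,"dy":0,"dz":0,"ax":0,"ay":0,"az":0},{"claw":1,"dx":-60,"dy":0,"dz":0,"ax":0,"ay":0,"az":0}]'
python3 - <<'E'
from w import *
a=world(p,np.array([.01,0,.25]));print("over axis at z .25",local(a))
s=r.capture("side");t=r.capture("top");L=r.outline_of("side","lid");Lt=r.outline_of("top","lid")
from scipy.optimize import minimize_scalar
for n,l in(("side",L),("top",Lt)):
  if not l: print(n,"none");continue
  m=r.camera_model(n);k=cv2.resize(l[0]["mask"].astype(np.uint8),None,fx=4,fy=4,interpolation=0)
  def c(th):
    q=p.copy();q[3]=th;M=models(m,q)[0];return 1-(M&k).sum()/(M|k).sum()
  g=np.arange(1.2,1.71,.02);v=[c(x) for x in g];print(n,l[0]["score"],g[np.argmin(v)],min(v))
cv2.imwrite("pics/4.png",np.hstack([cv2.resize(s[120:320,220:353],(400,600),interpolation=cv2.INTER_CUBIC),cv2.resize(t[160:360,240:373],(400,600),interpolation=cv2.INTER_CUBIC)]))
E
```

```text
t: 4.25
tcp_pos: [0.6034, 0.0465, 0.3047]
ee_rot: [0.996, 0.088, 0.0, -0.0]
wrist_force: [-3.4, 0.0, 2.6]
width: 0.0004
gripper_force: 1.4
t: 4.75
tcp_pos: [0.6526, 0.0554, 0.3081]
ee_rot: [0.996, 0.088, 0.0, -0.0]
wrist_force: [-2.0, 0.6, 1.6]
width: 0.0003
gripper_force: 1.5
t: 5.25
tcp_pos: [0.5928, 0.0444, 0.3074]
ee_rot: [0.996, 0.088, 0.001, -0.0]
wrist_force: [-0.9, -0.5, 0.8]
width: -0.0
gripper_force: 0.0
t 5.25 tcp [0.5928 0.0444 0.3074] yaw 0.177 tilt 0.001 F [-0.9 -0.5  0.8] w -0.0 0.0
over axis at z .25 [-29.9  -3.1  57.3]
side 0.88 1.6200000000000003 0.12098812472216935
top 0.74 1.6200000000000003 0.8359534175477727
```

View pics/4.png

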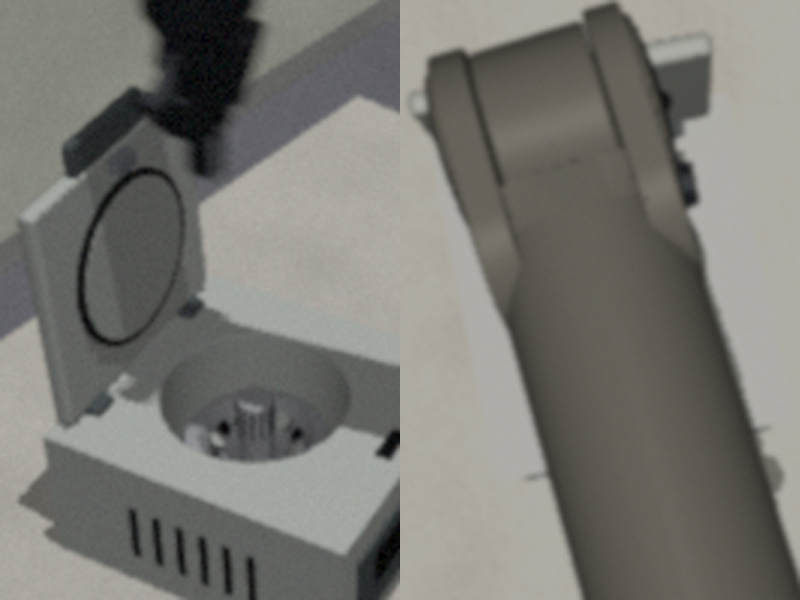

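The lid is upright at about 1.62 rad, and the hub is visible at about (255,405) in the left half of the crop. The arm hides the top view, so I'll step aside to measure the hub from both cameras.

```bash
python3 -m handwheel '[{"claw":0.5,"dx":-30,"dy":40,"dz":0,"ax":0,"ay":0,"az":0},{"claw":0.5,"dx":-40,"dy":90,"dz":0,"ax":0,"ay":0,"az":0},{"claw":0.5,"dx":-40,"dy":140,"dz":0,"ax":0,"ay":0,"az":0},{"claw":0.5,"dx":-40,"dy":190,"dz":0,"ax":0,"ay":0,"az":0},{"claw":0.5,"dx":-40,"dy":240,"dz":0,"ax":0,"ay":0,"az":0}]'
python3 - <<'E'
from w import *
im={}
for n in("side","top"):
    im[n]=r.capture(n);m=r.camera_model(n)
    for t in("rotor","rotor_grip"):print(n,t,[(np.round(d["rect"],1).tolist(),round(d["score"],2)) for d in r.outline_of(n,t)[:2]])
    for z in(.117,.102,.077):print(z,proj(m,world(p,np.array([.01,0,z]))))
    c=proj(m,world(p,np.array([.01,0,.117])))[0].astype(int)
    k=im[n][c[1]-40:c[1]+40,c[0]-33:c[0]+34];print("crop origin",c-[33,40])
    k=cv2.resize(k,(402,480),interpolation=cv2.INTER_CUBIC);im[n]=cv2.convertScaleAbs(k,alpha=1.5)
cv2.imwrite("pics/5.png",np.hstack([im["side"],im["top"]]))
E
```

```text
t: 5.95
tcp_pos: [0.5967, -0.2004, 0.3089]
ee_rot: [0.996, 0.088, 0.001, 0.001]
wrist_force: [0.1, 0.3, -0.0]
width: 0.0429
gripper_force: 0.0
t 5.95 tcp [ 0.5967 -0.2004  0.3089] yaw 0.177 tilt 0.003 F [ 0.1  0.3 -0. ] w 0.0429 0.0
side rotor [([283.8, 251.2, 47.0, 22.0], 0.96)]
side rotor_grip [([281.6, 249.3, 50.7, 27.0], 0.59)]
0.117 [[305.37941106 252.43275715]]
0.102 [[305.57747365 257.29637462]]
0.077 [[305.90082129 265.23648722]]
crop origin [272 212]
top rotor [([284.4, 228.9, 50.7, 50.3], 0.9)]
top rotor_grip [([286.6, 226.6, 49.9, 46.2], 0.71)]
0.117 [[309.43553123 251.55096503]]
0.102 [[309.70842674 252.00613167]]
0.077 [[310.1482673  252.73974854]]
crop origin [276 211]
```

View pics/5.png

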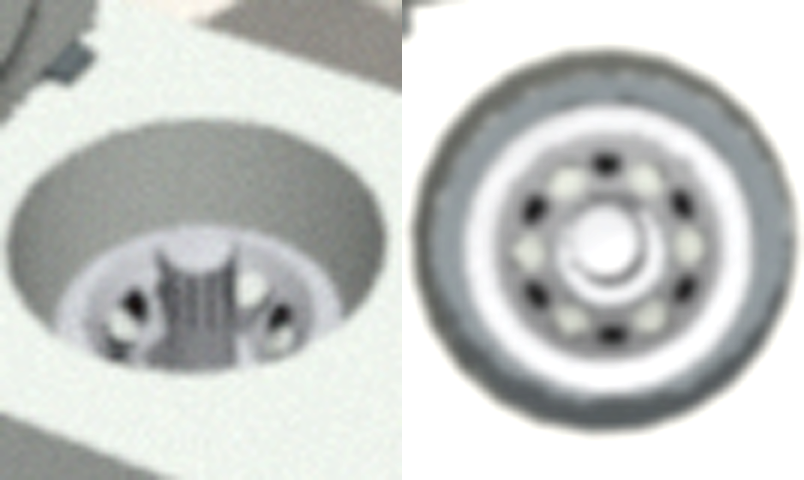

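In the crops the hub-top centre is at about (200,253) in the side half, which is pixel (305.3,254). In the top half it is at (605,240), pixel (309.8,251). Both are within about 1.5 px of the prediction, so I'll triangulate.

```bash
python3 - <<'E'
from w import *
from scipy.optimize import least_squares
S,Tm=r.camera_model("side"),r.camera_model("top")
f=lambda X:np.r_[proj(S,X)[0]-[305.3,254.0],proj(Tm,X)[0]-[309.8,251.0]]
s=least_squares(f,[.56,.04,.117]);print(s.x,s.fun)
s=least_squares(lambda X:f([*X,.117]),[.56,.04]);print(s.x,s.fun)
x,y=s.x
for z in(.25,.15,.086):print(z,local([x,y,z]))
E
```

```text
t 6.25 tcp [ 0.5961 -0.1963  0.3084] yaw 0.179 tilt 0.002 F [-0.3  1.2 -0.3] w 0.0426 0.0
[0.56429911 0.04153221 0.11085436] [-0.11181912 -0.00745085  0.06958575  0.08597377]
[0.56268465 0.04295694] [-0.06004859 -1.38126513 -0.66488917  0.62867621]
0.25 [   9.6 -241.3   58.6]
0.15 [   9.5 -241.3  158.6]
0.086 [   9.4 -241.2  222.6]
```

```bash
python3 -m handwheel '[{"claw":0.35,"dx":2,"dy":-48,"dz":0,"ax":0,"ay":0,"az":0},{"claw":0.35,"dx":4,"dy":-96,"dz":0,"ax":0,"ay":0,"az":0},{"claw":0.35,"dx":6,"dy":-144,"dz":10,"ax":0,"ay":0,"az":0},{"claw":0.35,"dx":8,"dy":-192,"dz":30,"ax":0,"ay":0,"az":0},{"claw":0.35,"dx":10,"dy":-235,"dz":50,"ax":0,"ay":0,"az":0}]'
python3 -m handwheel '[{"claw":0.35,"dx":0,"dy":-6,"dz":40,"ax":0,"ay":0,"az":0},{"claw":0.35,"dx":0,"dy":-6,"dz":80,"ax":0,"ay":0,"az":0},{"claw":0.35,"dx":0,"dy":-6,"dz":110,"ax":0,"ay":0,"az":0},{"claw":0.35,"dx":0,"dy":-6,"dz":125,"ax":0,"ay":0,"az":0},{"claw":0.35,"dx":0,"dy":-6,"dz":125,"ax":0,"ay":0,"az":0}]'
python3 - <<'E'
from w import *
print(local([.5635,.0422,.086]))
s=r.capture("side");cv2.imwrite("pics/6.png",cv2.resize(s[120:320,200:400],(600,600),interpolation=cv2.INTER_CUBIC))
E
```

```text
t: 6.75
tcp_pos: [0.5633, 0.0397, 0.259]
ee_rot: [0.996, 0.09, 0.002, 0.0]
wrist_force: [1.1, 0.5, -0.3]
width: 0.0557
gripper_force: 0.0
t: 7.25
tcp_pos: [0.561, 0.0423, 0.1318]
ee_rot: [0.996, 0.09, -0.002, -0.0]
wrist_force: [0.2, 0.2, -0.3]
width: 0.0554
gripper_force: 0.0
t 7.25 tcp [0.561  0.0423 0.1318] yaw 0.179 tilt 0.003 F [ 0.2  0.2 -0.3] w 0.0554 0.0
[ 2.5  0.6 45.8]
```

View pics/6.png

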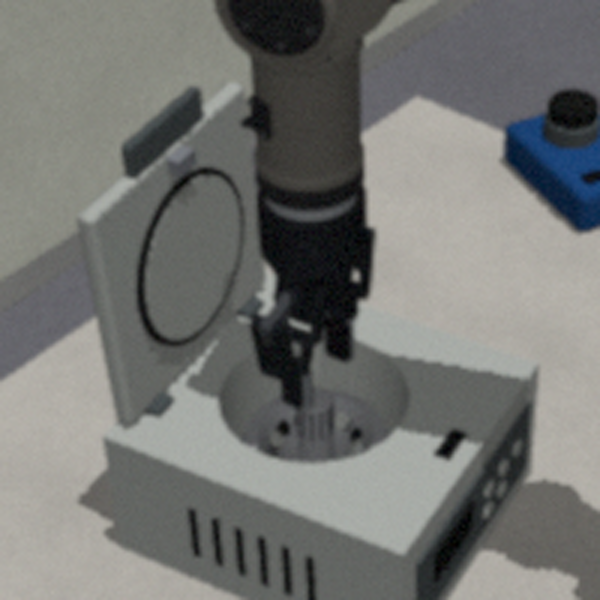

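The open fingers, at about (292,395) and (340,350), straddle the hub at about (315,400), and the wrist is clear of the lid. I'll descend and grip.

```bash
python3 -m handwheel '[{"claw":0.35,"dx":2.5,"dy":0.5,"dz":15,"ax":0,"ay":0,"az":0},{"claw":0.35,"dx":2.5,"dy":0.5,"dz":30,"ax":0,"ay":0,"az":0},{"claw":0.35,"dx":2.5,"dy":0.5,"dz":40,"ax":0,"ay":0,"az":0},{"claw":0.35,"dx":2.5,"dy":0.5,"dz":45,"ax":0,"ay":0,"az":0},{"claw":0.35,"dx":2.5,"dy":0.5,"dz":45,"ax":0,"ay":0,"az":0}]'
python3 -m handwheel '[{"claw":0.6,"dx":0,"dy":0,"dz":0,"ax":0,"ay":0,"az":0},{"claw":0.8,"dx":0,"dy":0,"dz":0,"ax":0,"ay":0,"az":0},{"claw":1,"dx":0,"dy":0,"dz":0,"ax":0,"ay":0,"az":0},{"claw":1,"dx":0,"dy":0,"dz":0,"ax":0,"ay":0,"az":0},{"claw":1,"dx":0,"dy":0,"dz":0,"ax":0,"ay":0,"az":0}]' 60
```

```text
t: 7.8
tcp_pos: [0.5643, 0.0409, 0.0873]
ee_rot: [0.996, 0.088, -0.001, -0.0]
wrist_force: [-0.3, -0.1, 0.7]
width: 0.0555
gripper_force: 0.0
t: 8.3
tcp_pos: [0.5655, 0.0418, 0.089]
ee_rot: [0.996, 0.088, 0.001, -0.0]
wrist_force: [-0.7, 1.3, 4.7]
width: 0.0265
gripper_force: 59.0
```

```bash
python3 -m handwheel '[{"claw":1,"dx":0,"dy":0,"dz":-6,"ax":0,"ay":0,"az":0},{"claw":1,"dx":0,"dy":0,"dz":-14,"ax":0,"ay":0,"az":0},{"claw":1,"dx":0,"dy":0,"dz":-24,"ax":0,"ay":0,"az":0},{"claw":1,"dx":0,"dy":0,"dz":-35,"ax":0,"ay":0,"az":0},{"claw":1,"dx":0,"dy":0,"dz":-46,"ax":0,"ay":0,"az":0}]'
python3 -m handwheel '[{"claw":1,"dx":0,"dy":0,"dz":-15,"ax":0,"ay":0,"az":0},{"claw":1,"dx":0,"dy":0,"dz":-35,"ax":0,"ay":0,"az":0},{"claw":1,"dx":0,"dy":0,"dz":-55,"ax":0,"ay":0,"az":0},{"claw":1,"dx":0,"dy":0,"dz":-75,"ax":0,"ay":0,"az":0},{"claw":1,"dx":0,"dy":0,"dz":-85,"ax":0,"ay":0,"az":0}]'
python3 -m handwheel '[{"claw":1,"dx":0,"dy":0,"dz":-4,"ax":0,"ay":0,"az":0},{"claw":1,"dx":0,"dy":0,"dz":-5,"ax":0,"ay":0,"az":0},{"claw":1,"dx":0,"dy":0,"dz":-5,"ax":0,"ay":0,"az":0},{"claw":1,"dx":0,"dy":0,"dz":-5,"ax":0,"ay":0,"az":0},{"claw":1,"dx":0,"dy":0,"dz":-5,"ax":0,"ay":0,"az":0}]'
python3 - <<'E'
from w import *
s=r.capture("side");cv2.imwrite("pics/7.png",cv2.resize(s[120:320,200:400],(600,600),interpolation=cv2.INTER_CUBIC))
E
```

```text
t: 8.8
tcp_pos: [0.5648, 0.0402, 0.1353]
ee_rot: [0.996, 0.088, -0.0, 0.001]
wrist_force: [-0.6, 0.1, -2.9]
width: 0.0263
gripper_force: 59.2
t: 9.3
tcp_pos: [0.566, 0.0411, 0.2222]
ee_rot: [0.996, 0.088, 0.002, 0.0]
wrist_force: [-0.0, -0.7, -1.9]
width: 0.0266
gripper_force: 59.2
t: 9.8
tcp_pos: [0.5645, 0.041, 0.2234]
ee_rot: [0.996, 0.088, -0.001, -0.0]
wrist_force: [0.4, 0.0, -3.8]
width: 0.0266
gripper_force: 59.2
t 9.8 tcp [0.5645 0.041  0.2234] yaw 0.177 tilt 0.002 F [ 0.4  0.  -3.8] w 0.0266 59.2
```

View pics/7.png

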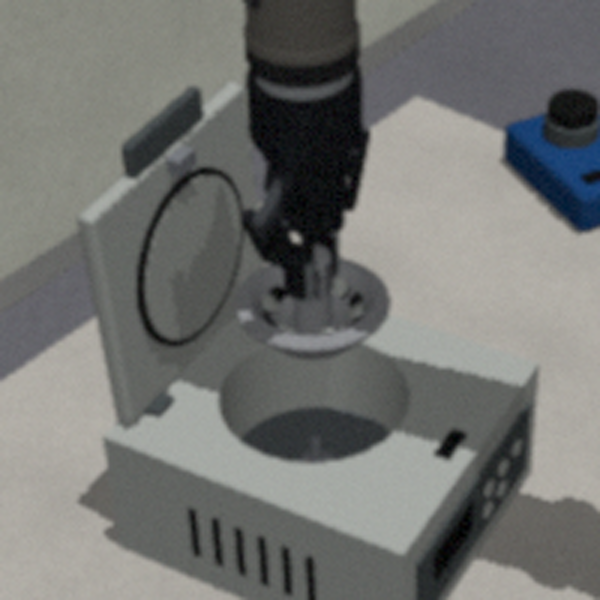

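The rotor is gripped, level and clear above the empty bowl, at about (315,310); the bare shaft shows at about (315,445). Next I'll carry it sideways.

```bash
python3 -m handwheel '[{"claw":1,"dx":0,"dy":6,"dz":0,"ax":0,"ay":0,"az":0},{"claw":1,"dx":0,"dy":18,"dz":0,"ax":0,"ay":0,"az":0},{"claw":1,"dx":0,"dy":36,"dz":0,"ax":0,"ay":0,"az":0},{"claw":1,"dx":0,"dy":58,"dz":0,"ax":0,"ay":0,"az":0},{"claw":1,"dx":0,"dy":80,"dz":0,"ax":0,"ay":0,"az":0}]'
python3 -m handwheel '[{"claw":1,"dx":0,"dy":22,"dz":0,"ax":0,"ay":0,"az":0},{"claw":1,"dx":0,"dy":44,"dz":0,"ax":0,"ay":0,"az":0},{"claw":1,"dx":0,"dy":66,"dz":0,"ax":0,"ay":0,"az":0},{"claw":1,"dx":0,"dy":88,"dz":0,"ax":0,"ay":0,"az":0},{"claw":1,"dx":0,"dy":106,"dz":0,"ax":0,"ay":0,"az":0}]'
python3 -m handwheel '[{"claw":1,"dx":0,"dy":14,"dz":0,"ax":0,"ay":0,"az":0},{"claw":1,"dx":0,"dy":21,"dz":0,"ax":0,"ay":0,"az":0},{"claw":1,"dx":0,"dy":24,"dz":0,"ax":0,"ay":0,"az":0},{"claw":1,"dx":0,"dy":24,"dz":0,"ax":0,"ay":0,"az":0},{"claw":1,"dx":0,"dy":24,"dz":0,"ax":0,"ay":0,"az":0}]'
python3 -m handwheel '[{"claw":1,"dx":0,"dy":0,"dz":0,"ax":0,"ay":0,"az":0},{"claw":1,"dx":0,"dy":0,"dz":0,"ax":0,"ay":0,"az":0},{"claw":1,"dx":0,"dy":0,"dz":0,"ax":0,"ay":0,"az":0},{"claw":1,"dx":0,"dy":0,"dz":0,"ax":0,"ay":0,"az":0},{"claw":1,"dx":0,"dy":0,"dz":0,"ax":0,"ay":0,"az":0}]'
python3 - <<'E'
from w import *
print("dist",np.linalg.norm(o["tcp_pos"][:2]-np.array([.5635,.042])),np.abs(o["qvel"]).max())
s=r.capture("side");cv2.imwrite("pics/8.png",cv2.resize(s[100:340,200:480],(700,600),interpolation=cv2.INTER_CUBIC))
E
```

```text
t: 10.35
tcp_pos: [0.5792, -0.0399, 0.2242]
ee_rot: [0.996, 0.088, -0.0, 0.0]
wrist_force: [-0.3, -0.1, -4.1]
width: 0.0265
gripper_force: 59.2
t: 10.85
tcp_pos: [0.5976, -0.1452, 0.2241]
ee_rot: [0.996, 0.087, -0.0, 0.001]
wrist_force: [0.1, 1.0, -3.6]
width: 0.0268
gripper_force: 59.2
t: 11.35
tcp_pos: [0.602, -0.1642, 0.2244]
ee_rot: [0.996, 0.089, 0.0, -0.0]
wrist_force: [-0.5, -0.1, -3.1]
width: 0.0266
gripper_force: 59.2
t: 11.85
tcp_pos: [0.6019, -0.1656, 0.2243]
ee_rot: [0.996, 0.088, -0.0, 0.0]
wrist_force: [-0.5, 0.2, -2.5]
width: 0.0268
gripper_force: 59.2
t 11.85 tcp [ 0.6019 -0.1656  0.2243] yaw 0.177 tilt 0.0 F [-0.5  0.2 -2.5] w 0.0268 59.2
dist 0.21108318695638864 0.0019296451365846295
```

View pics/8.png

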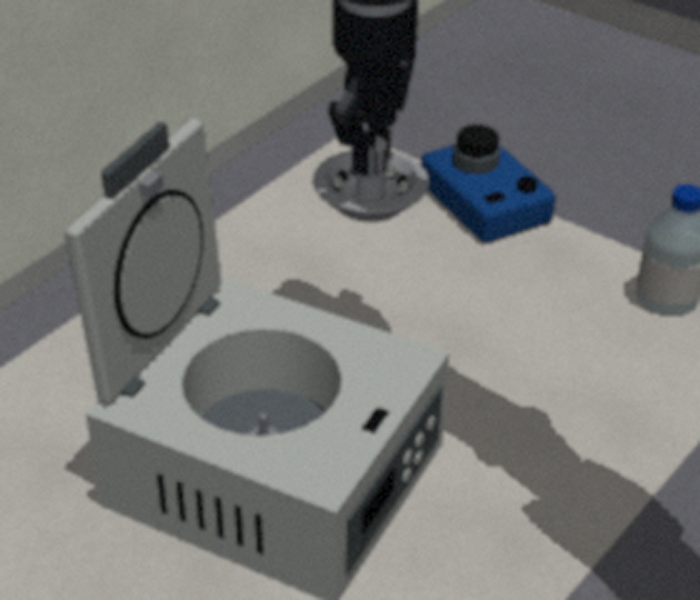

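The rotor, at about (370,185), is held level beside the machine and still. The lid is open, the bowl at about (262,385) is clear, and the mixer and bottle look untouched. I'll hand the job in.

```bash
python3 -c "from workcell import r;print(r.finish_job())"
```

```text
the job is handed in; nothing more can be done
None
```

I swung the lid fully open (about 1.6 rad), drew the rotor off the shaft, and handed in with it held level and still about 211 mm to the side of the bowl's axis, underside roughly 60 mm above the machine's top; the other items were not touched, and the hand-in returned no verdict.

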